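# Move the clipped cutting board one hole along its rail

### The arm

A 6-joint arm with a two-finger parallel gripper is mounted at the origin on the work surface. World frame = base frame: x ahead of the robot, y to its left, z up, the work surface at z = 0. Lengths are in m, angles in rad, forces in N, time in s.
With the tool pointing down it reaches from about 0.375 to 0.925 m from the base axis. Payload 5.7 kg.
Tool frame: the origin (TCP) lies on the centre line of the jaws, within the pads' length; the fingertips stand 19 mm ahead of it and the grasp point (between the pads) is the TCP; z points along the fingers, y is the line along which they close (so a half turn about z gives the same grasp; the last joint's range is limited). The gripper opens to 88 mm and grips with 3 to 60 N. Pads are 20 mm wide; open, the fingers measure 115 mm over their backs; the gripper's body (75 mm by 178 mm) begins 61 mm behind the grasp point.
Start: joints at [1.136, 0.359, 1.51, -0, 1.272, -0.115], TCP at [0.189, 0.57, 0.242] pointing down, gripper open.
Joint ranges: [-2.97, 2.97], [-1.01, 2.36], [0.21, 2.38], [-0.96, 4.11], [0.2, 2.71], [-2.98, 2.98]. Speed limits (rad/s): [2.39, 2.39, 3.14, 3.14, 3.14, 3.14].

### API

Orientations are given as a 3x3 rotation matrix whose columns are the frame's x, y, z axes.
In Python, from bench import manip gives the robot as it stands.
- The arm moves only by the tool run_rows, called after "Call:" as name(argument=value, ...), one argument or row to a line, values as JSON. Schema: {"type":"object","properties":{"deltas":{"type":"array","items":{"type":"object","properties":{"jaw":{"type":"number"},"x":{"type":"number"},"y":{"type":"number"},"z":{"type":"number"},"rz":{"type":"number"}},"additionalProperties":false,"required":["jaw"]},"minItems":1,"maxItems":8},"force":{"type":"number"},"only":{"type":"string"},"quiet":{"type":"boolean"},"lines":{"type":"string"}},"required":["deltas"],"additionalProperties":false}. deltas is a list of rows, 1 to 8 of them, each an object with the fields jaw (the finger opening in m), x, y, z (the shift in a scale on which 1.0 is 0.6 m), rz (a turn about the tool's z in a scale on which 1.0 is pi rad); a field left out counts as zero (the opening has to be given); each row is the pose to reach, as a shift and turn from the pose commanded when the call began, along the tool's axes at that moment; what a row does not reach only later rows make up. A row lasts 1/8 s, in which the tool goes at most 0.0625 m and 0.188 rad, less where a joint would pass 70% of its speed; a pose out of reach is approached as far as the arm can. The fingers move at their own pace and stop on an object; force is the grip in N (left out, the last holds). Time passes only in rows, so rows that do not move let the fingers close. The tool returns the time, the measured TCP pose, the force, the opening and the grip force at its end. only (a regular expression) keeps the lines of the reply that match it, lines (a string "A,B") keeps lines A to B, and quiet returns only ok. Shift and turn numbers lie between -1 and 1, and a call with a number outside is refused. Input that does not fit is refused with a message, and nothing moves.
- manip.observe(): the state, without advancing time (a new reading comes with each control period).
- manip.grab_frame(name): name is "scene" or "side" or "wrist"; returns (picture, depth): 480x640x3 uint8, red, green, blue; 480x640 float32, m along the optical axis (not along the pixel's ray), 0 where there is no reading.
- manip.camera_params(name): a dict with "fovy" (degrees; the focal length in pixels is half the picture's height over the tangent of half this angle, whatever the lens; pixels are square), "cx", "cy" (the principal point, pixels), "R" (3x3) and "t" (3): a world point X has camera coordinates R X + t. Camera axes: x right, y down, z forward; pixel columns grow to the right and rows downward; lengths in m; the calibration is good to about 2 mm. The wrist camera is an equidistant fisheye: a pixel r from the principal point sees the ray r / f radians off the axis. A picture is of the moment at which its call begins: read the wrist's pose just before it. camera_params takes no time and is no camera call; for the wrist camera it gives the pose at the moment of the call.
- manip.close_job(): hands the job in; it is judged then, once.
The state is a dict: "clock": time; "qpos": joint angles; "qvel": joint speeds; "joint_efforts": joint torques, N m; "position": TCP position; "tcp_rot": TCP orientation; "ft_force": force on the tool from outside, world axes, zero at the start; "ft_torque": the same for the moment, N m; "gripper_width": finger opening in m; "grip_force": force on a finger pad.
Only numpy, scipy, OpenCV 4.12 (cv2) and the standard library are available. Lean on these libraries where they do the work, as an engineer would, in place of code of your own. Each camera call takes 0.05 s, during which the arm holds its last target. There are 200 camera calls.

### The job

The glass measuring cup needs elbow room: first lift the loose yellow cap off the lock plunger and set it, open side down as it is, fully into the small orange holder and let it go. Then pull the red plunger knob up, slide the section with the clipped cutting board along its rail to the next hole on the side towards the blue pot lid, and let the pin drop fully home there. Finish while still holding the knob in the gripper with the pin held fully down in that hole, and leave the pot lid, measuring cup, spoon rest and paddle where they are.

Things in the scene. Friction and masses are not known exactly. Their poses are not given: they have to be found in the camera images.
- rail: Fixed clip rail: aluminium square tube 250 mm long (along its own y), 36 mm wide, top face 50 mm above the table, on two black feet (each 100 mm along x, 30 mm along y, 20 mm high, at y = +-110 mm). Origin on the table under the middle of the tube; z up. Five round holes in the top face, 40 mm apart along y, at y = -80, -40, 0, 40, 80 mm.
- section (a joint): Position of the sliding section along the rail's own +y, m; 0 = at the middle hole, where it starts locked; travel +-0.085; holes every 0.040. It drags with about 1.5 N of friction when unlocked and has 2 mm of play either way when locked. Its grey collar around the tube has the plunger in its centre: 50 mm along the rail's x, 44 mm along y, flat top 56.5 mm above the table.
- board (a point): Centre of the top edge of the green plastic cutting board held upright by a spring clip on the sliding section's side arm: 150 mm long along the rail's x, 9 mm thick along y, 130 mm high, top edge 150 mm above the table. The board moves with the section; this point lies 90 mm in the rail's +y and 115 mm in its +x from the plunger's axis.
- plunger (a joint): Height of the lock plunger above its fully home position, m: 0 = pin fully down in a hole (10 mm deep), about 0.010 = pin resting on top of the tube between holes, 0.014 = end of its lift. A spring pushes it down with 4.4 N at 0 and 7.2 N at 0.014. The pin is 8 mm thick with a round end, the holes are 12 mm wide.
- knob (a point): Centre of the part of the red plunger knob to grip, on the plunger's vertical axis; the knob is a plain upright cylinder 23 mm across, 32 mm high, from 18 mm below to 14 mm above this point; this point is 88 mm above the table when the pin is home, and moves with the plunger and the section. At the start the cap covers the knob.
- cap: Loose yellow plastic cap, an upside-down cup: 38 mm outer diameter, 53 mm high, 3 mm wall, 4 mm closed top, open underneath (49 mm deep inside); about 30 g. Origin at the centre of its open lower rim, z up. It starts over the plunger knob, standing on the flat top of the section's grey collar (rim 56.5 mm above the table), with 4.5 mm of room around the knob, and must rise 46 mm to clear it.
- holder: Fixed orange round cap holder on the table: 53 mm outer diameter, rim 16 mm above the table, round recess 45 mm across with its floor 4 mm above the table, on a 68 mm disc foot 3 mm thick. Origin on the table at its centre, z up.
- pot_lid: Blue enamel pot lid lying dome up, 154 mm across, 48 mm high with its black knob; origin at the centre of its underside. It lies beyond one end of the rail (either end); leave it there.
- measuring_cup: Glass measuring cup, 84 mm across, 95 mm high, handle reaching 71 mm to its +y; origin at the centre of its underside. It stands beyond the other end of the rail; leave it there.
- spoon_rest: White ceramic spoon rest, dish 92 mm across, 18 mm high, tab reaching 85 mm to its -x; origin under the dish's centre; leave it there.
- paddle: Wooden paddle lying flat, 314 mm long along its x (from -159 to +155 mm), 60 mm wide, 17 mm high; origin on the table under it; leave it there.

How it is judged:
On the way, in this order (a step that is already met when the one before it is completed fails the run):
1. the cap stands open side down in the holder, let go (horizontal distance between cap and holder below 0.007 m and z of cap in the frame of holder below 0.008 m and angle between cap's own z axis and vertical below 0.15 rad and contact force between the fingers and cap below 0.1 N and linear speed of cap below 0.03 m/s), for 0.2 s.
2. the plunger is pulled up clear of the starting hole, by the fingers (value of joint plunger above 0.0095 m and contact force between the fingers and plunger above 1 N), for 0.05 s.
At the end, for the whole second after the job is handed in: Section at the next hole on the pot lid's side (within 4 mm), plunger within 2 mm of home, fingers holding the knob (over 4 N); cap in the holder, untouched: centred within 7 mm, rim under 8 mm above the holder's base, upright within 0.15 rad (horizontal distance between cap and holder below 0.007 m and z of cap in the frame of holder below 0.008 m and angle between cap's own z axis and vertical below 0.15 rad and ((y of pot_lid in the frame of rail above 0 m and value of joint section between 0.036 and 0.044 m) or (y of pot_lid in the frame of rail below 0 m and value of joint section between -0.044 and -0.036 m)) and value of joint plunger below 0.002 m and contact force between the fingers and plunger above 4 N and contact force between the fingers and cap below 0.1 N); the arm keeps its last pose, push and grip.
It fails at once if the pot lid is moved by more than 20 mm (distance of pot_lid from where it was at the start of the episode above 0.02 m).
It fails at once if the measuring cup is moved by more than 20 mm (distance of measuring_cup from where it was at the start of the episode above 0.02 m).
It fails at once if the spoon rest is moved by more than 20 mm (distance of spoon_rest from where it was at the start of the episode above 0.02 m).
It fails at once if the paddle is moved by more than 20 mm (distance of paddle from where it was at the start of the episode above 0.02 m).
It also fails if it takes over 51 s, if anything falls off the work surface, if the arm or the gripper's body presses on something with over 40 N, if the wrist force passes 120 N, or if a joint passes its speed limit or range.

## Working session

There is one attempt and no reset: what is moved stays moved. The work goes in short steps, Python scripts to look and compute and a tool call to move; the robot and the scene stay as the last step left them, time stands still between calls to the robot, and variables do not carry over. Pictures are saved under pics/ and viewed, at most 10 in all, crops included, and the job is handed in when it is done.

```bash
ls; mkdir -p pics
```

Create h.py:
```python
import numpy as np,cv2
from bench import manip
def f(c): return 240/np.tan(np.radians(c["fovy"])/2)
def ray(c,u,v,fish=False):
    x=(u-c["cx"])/f(c);y=(v-c["cy"])/f(c)
    if fish:
        r=np.hypot(x,y)+1e-12;d=np.array([x/r*np.sin(r),y/r*np.sin(r),np.cos(r)])
    else: d=np.array([x,y,1.])
    R=np.array(c["R"]);return -R.T@np.array(c["t"]),R.T@d
def cloud(c,dep):
    v,u=np.mgrid[:480,:640];x=(u-c["cx"])/f(c)*dep;y=(v-c["cy"])/f(c)*dep
    return (np.stack([x,y,dep],-1)-np.array(c["t"]))@np.array(c["R"])
def plane(o,d,z): return o+d*(z-o[2])/d[2]
```

Run:
```python
from h import *
o=manip.observe();print(o["clock"],o["position"],o["tcp_rot"])
for n in("scene","side","wrist"):
    c=manip.camera_params(n);p,d=manip.grab_frame(n);np.savez(f"{n}.npz",p=p,d=d,R=c["R"],t=c["t"],fovy=c["fovy"],cx=c["cx"],cy=c["cy"])
    print(n,c,(d>0).mean());cv2.imwrite(f"pics/{n}0.png",p[:,:,::-1])
```

```text
bench.py
pics
0.0 [0.18834889 0.56896348 0.24080934] [[-9.49286407e-01  3.14411605e-01 -8.11890205e-04]
 [ 3.14412564e-01  9.49284923e-01 -1.69548133e-03]
 [ 2.37636125e-04 -1.86476586e-03 -9.99998233e-01]]
scene {'fovy': 48.413057842390764, 'cx': 314.54112526489246, 'cy': 246.91634565474428, 'R': array([[ 0.82655162,  0.56284283, -0.00451415],
       [ 0.2966541 , -0.44243314, -0.84631511],
       [-0.4783396 ,  0.69818398, -0.53266345]]), 't': array([-0.56294679,  0.00203264,  1.50391691])} 0.9911165364583333
side {'fovy': 54.098053197296146, 'cx': 319.6014337064833, 'cy': 240.84703821400973, 'R': array([[ 0.88319472, -0.46862444,  0.01892682],
       [-0.28631194, -0.57068307, -0.76964037],
       [ 0.3714735 ,  0.67432333, -0.63819705]]), 't': array([-0.44998117,  0.34625433,  0.98915348])} 0.9957975260416667
wrist {'fovy': 65.70646984690485, 'cx': 323.6690206106775, 'cy': 240.17638841962898, 'R': array([[ 0.31515434,  0.94903864, -0.00184568],
       [ 0.91567461, -0.3035626 ,  0.26341935],
       [ 0.24943486, -0.08470779, -0.96467966]]), 't': array([-0.59884394, -0.03092598,  0.38987629])} 0.9870345052083334
```

View pics/scene0.png

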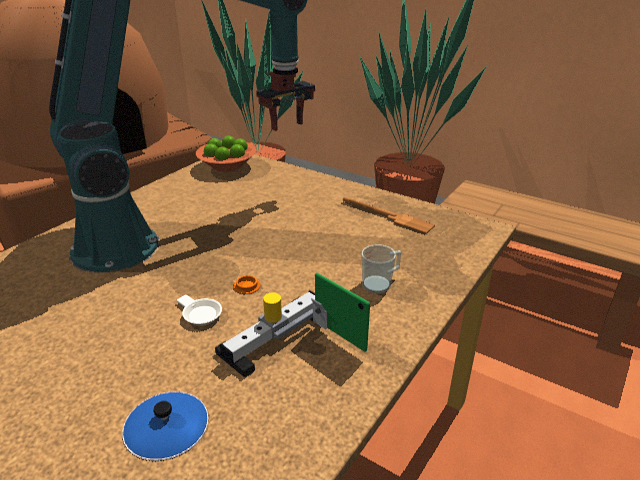

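View pics/side0.png

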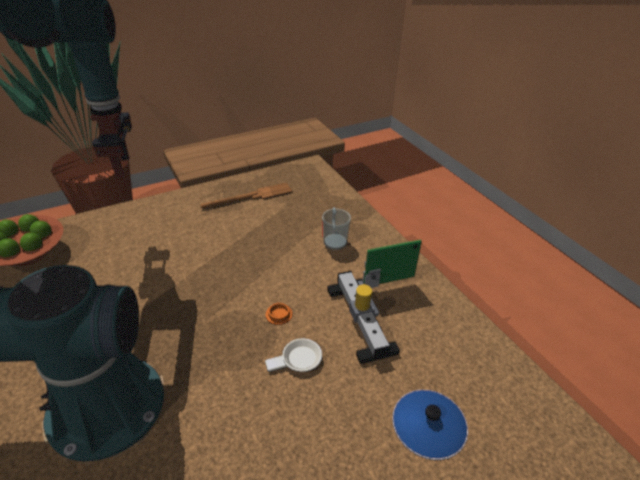

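The scene view shows the yellow cap at (272,306), holder at (247,284), lid at (166,424), cup at (378,268). The side view shows the cap at (364,298), holder at (279,313), lid at (430,422). The lid is beyond the near end of the rail.

Create m.py:
```python
from h import *
import sys
def masks(p):
    hsv=cv2.cvtColor(p,cv2.COLOR_RGB2HSV);H,S,V=[hsv[...,i].astype(int) for i in range(3)]
    return dict(yellow=(H>22)&(H<33)&(S>190)&(V>110),orange=(H>5)&(H<16)&(S>215)&(V>110),blue=(H>100)&(H<125)&(S>150)&(V>60),green=(H>45)&(H<85)&(S>120),grey=(S<40)&(V>70))
R={}
for n in("scene","side"):
    c=dict(np.load(n+".npz"));P=cloud(c,c["d"]);ok=c["d"]>0
    for k,m in masks(c["p"]).items():
        m=m&ok&(P[...,0]>.3)&(P[...,0]<1.1)&(abs(P[...,1])<.6)&(P[...,2]>-.02)&(P[...,2]<.2)
        if k=="grey": m&=(abs(P[...,2]-.05)<.004)
        nn,l,st,_=cv2.connectedComponentsWithStats(m.astype(np.uint8))
        if nn<2: print(n,k,"none");continue
        m=l==1+np.argmax(st[1:,4]) if k!="grey" else m
        Q=P[m];v,u=np.nonzero(m)
        print(n,k,m.sum(),"px",u.min(),u.max(),v.min(),v.max(),"xyz lo",np.percentile(Q,2,0).round(4),"hi",np.percentile(Q,98,0).round(4))
        if k=="yellow" or k=="orange":
            zt=.1095 if k=="yellow" else .016
            T=Q[abs(Q[:,2]-zt)<(.003 if k=="yellow" else .002)]
            (cx,cy),r=cv2.minEnclosingCircle(T[:,:2].astype(np.float32));print("   top circ",len(T),cx,cy,r,np.median(T[:,2]))
            R[n,k]=(c,m)
        if k in("green","grey"):
            q=Q[:,:2];s=np.linalg.svd(q-q.mean(0),full_matrices=False);a=s[2][0];print("   axis",q.mean(0),a,np.degrees(np.arctan2(a[1],a[0])),cv2.minAreaRect(q.astype(np.float32)))
```

```bash
python3 m.py
```

```text
scene yellow 157 px 263 280 293 303 xyz lo [ 0.5862 -0.0611  0.1076] hi [ 0.6202 -0.0287  0.1128]
   top circ 150 0.6021907925605774 -0.04438231512904167 0.01905220001935959 0.11029943842990089
scene orange 234 px 234 259 276 293 xyz lo [0.4028 0.0364 0.0011] hi [0.4593 0.0919 0.0182]
   top circ 53 0.42784589529037476 0.06638835370540619 0.02593359351158142 0.016286303120859047
scene blue 3852 px 124 206 393 457 xyz lo [ 0.5249 -0.4126  0.0049] hi [ 0.6525 -0.2822  0.0229]
scene green 2407 px 315 369 273 350 xyz lo [0.6654 0.0059 0.0278] hi [0.8036 0.0327 0.1509]
   axis [0.74189744 0.0178506 ] [ 0.9830007  -0.18360179] -10.579624863690052 ((0.7326135635375977, 0.021190091967582703), (0.01141336839646101, 0.1492241472005844), 79.47685241699219)
scene grey 1072 px 223 391 272 353 xyz lo [ 0.5694 -0.1634  0.0466] hi [0.7244 0.2303 0.0536]
   axis [ 0.60964813 -0.03923416] [-0.28280465 -0.95917753] -106.42766627927178 ((0.6494156122207642, 0.04501450061798096), (0.44465216994285583, 0.09844958782196045), 79.18895721435547)
side yellow 1 px 367 367 295 295 xyz lo [ 0.5983 -0.0644  0.1108] hi [ 0.5983 -0.0644  0.1108]
   top circ 1 0.598258912563324 -0.06435225903987885 9.999999747378752e-05 0.11079241400926708
side orange none
side blue 3280 px 395 465 392 456 xyz lo [ 0.5161 -0.4118  0.0044] hi [ 0.6419 -0.2849  0.0216]
side green 1284 px 366 419 241 281 xyz lo [0.6637 0.0063 0.0314] hi [0.7961 0.0322 0.1471]
   axis [0.73424499 0.01837616] [-0.98242251  0.18667085] 169.241437953981 ((0.7300545573234558, 0.01909033954143524), (0.010800291784107685, 0.14263422787189484), 79.8687744140625)
side grey 891 px 325 388 220 348 xyz lo [ 0.5655 -0.1652  0.0464] hi [0.6985 0.2295 0.0532]
   axis [ 0.60203187 -0.04189238] [0.23292118 0.97249562] 76.53088512154 ((0.6335893273353577, 0.0624995231628418), (0.48006972670555115, 0.06040067970752716), 73.52288818359375)
```

Units first: shifts go in shares of 0.6 m and turns go in shares of pi rad. So -0.584 m / 0.6 = -0.9733, -0.452 m / 0.6 = -0.7533, 1.436 rad / 3.1416 = 0.4571.

Call:
run_rows(
  deltas=[
    {"jaw": 0.08, "x": -0.9733, "y": -0.7533, "rz": 0.4571},
    {"jaw": 0.08, "x": -0.9733, "y": -0.7533, "rz": 0.4571},
    {"jaw": 0.08, "x": -0.9733, "y": -0.7533, "rz": 0.4571},
    {"jaw": 0.08, "x": -0.9733, "y": -0.7533, "rz": 0.4571},
    {"jaw": 0.08, "x": -0.9733, "y": -0.7533, "rz": 0.4571},
    {"jaw": 0.08, "x": -0.9733, "y": -0.7533, "rz": 0.4571},
    {"jaw": 0.08, "x": -0.9733, "y": -0.7533, "rz": 0.4571},
    {"jaw": 0.08, "x": -0.9733, "y": -0.7533, "rz": 0.4571},
  ],
)

```text
clock: 1.15
position: [0.4686, 0.1529, 0.2417]
tcp_rot: [[0.189, 0.982, 0.0], [0.982, -0.189, 0.0], [0.0, 0.0, -1.0]]
ft_force: [1.0, 0.1, -0.8]
gripper_width: 0.0803
grip_force: 0.0
```

Run:
```python
from h import *
o=manip.observe();R=o["tcp_rot"]
print(np.array(o["position"]),np.array(R).round(4).tolist(),o["qpos"])
g=np.array([.602,-.044,.24])-o["position"];print(R.T@g)
```

```text
[0.46855175 0.15288502 0.24167511] [[0.1888, 0.982, 0.0002], [0.982, -0.1888, 0.0001], [0.0002, 0.0001, -1.0]] [1.75076820e-01 2.04159729e-01 1.73522346e+00 9.99452152e-05
 1.20201867e+00 3.64934977e-01]
[-0.1681571  0.1682122  0.0016734]
```

Create w.py:
```python
from h import *
import sys
def grab(tag):
    c=manip.camera_params("wrist");p,d=manip.grab_frame("wrist")
    np.savez(tag+".npz",p=p,d=d,R=c["R"],t=c["t"],fovy=c["fovy"],cx=c["cx"],cy=c["cy"]);cv2.imwrite(f"pics/{tag}.png",p[:,:,::-1]);return c,p,d
if __name__=="__main__": grab(sys.argv[1]);print(manip.observe()["position"],manip.observe()["clock"])
```

```bash
python3 w.py w1
```

```text
[0.47345577 0.14699883 0.24195489] 1.2
```

Call:
run_rows(
  deltas=[
    {"jaw": 0.08, "x": -0.1, "y": 0.0667},
    {"jaw": 0.08, "x": -0.1333, "y": 0.1333},
    {"jaw": 0.08, "x": -0.2, "y": 0.2},
    {"jaw": 0.08, "x": -0.2, "y": 0.2},
    {"jaw": 0.08, "x": -0.2, "y": 0.2},
  ],
)

```text
clock: 1.82
position: [0.5628, 0.0151, 0.2411]
tcp_rot: [[0.184, 0.983, -0.002], [0.983, -0.184, 0.001], [0.0, -0.002, -1.0]]
ft_force: [-0.9, 0.8, -0.1]
gripper_width: 0.0801
grip_force: 0.0
```

```bash
python3 w.py w2
```

Run:
```python
import cv2,numpy as np
cv2.imwrite("pics/w12.png",cv2.resize(np.vstack([cv2.imread("pics/w1.png"),cv2.imread("pics/w2.png")]),(400,600)))
```

```text
[0.56254561 0.01562645 0.24126209] 1.875
```

View pics/w12.png

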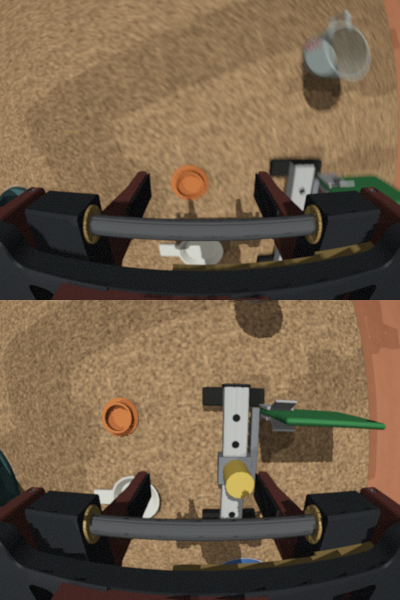

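W1 shows holder near (304,294) (arm still moving). W2 shows holder near (190,187), cap top near (384,290), holes along the rail at (377,188),(376,231).

Create mw.py:
```python
from h import *
import sys
def obs(tag,fish):
    c=dict(np.load(tag+".npz"));hsv=cv2.cvtColor(c["p"],cv2.COLOR_RGB2HSV);H,S,V=[hsv[...,i].astype(int) for i in range(3)]
    v,u=np.mgrid[:480,:640]
    x=(u-c["cx"])/f(c);y=(v-c["cy"])/f(c);r=np.hypot(x,y)+1e-9
    s=np.tan(r)/r if fish else 1
    D=np.stack([x*s,y*s,np.ones_like(x)],-1)*c["d"][...,None]
    P=(D-c["t"])@c["R"]
    out={}
    for k,m,lo,hi,z in(("cap",(H>20)&(H<34)&(S>110),.1,.12,.1095),("hold",(H>4)&(H<17)&(S>190),.008,.022,.016)):
        ctr=np.array([.602,-.044]) if k=="cap" else np.array([.43,.066])
        m=m&(c["d"]>0)&(np.hypot(P[...,0]-ctr[0],P[...,1]-ctr[1])<.045)
        mt=m&(P[...,2]>lo)&(P[...,2]<hi)
        vv,uu=np.nonzero(mt)
        if len(vv)<10: print(tag,k,m.sum(),len(vv));continue
        hull=cv2.convexHull(np.c_[uu,vv].astype(np.int32));
        Q=np.array([plane(*ray(c,a,b,fish),z) for a,b in hull[:,0]])[:,:2]
        A=np.c_[2*Q,np.ones(len(Q))];s=np.linalg.lstsq(A,(Q**2).sum(1),rcond=None)[0]
        print(tag,k,len(vv),"depth z med",np.median(P[mt][:,2]).round(4),"hull-circle",s[:2].round(4),"r",np.sqrt(s[2]+s[0]**2+s[1]**2).round(4),"mid",((Q.max(0)+Q.min(0))/2).round(4))
        a,b=hull[:,0].mean(0);a,b=[(hull[:,0,i].max()+hull[:,0,i].min())/2 for i in(0,1)]
        out[k]=ray(c,a,b,fish)
    return out
T=[obs(t,t[0]=="w") for t in sys.argv[1:]]
for k in("cap","hold"):
    L=[o[k] for o in T if k in o];A=0;b=0
    for o,d in L:
        d=d/np.linalg.norm(d);M=np.eye(3)-np.outer(d,d);A=A+M;b=b+M@o
    X=np.linalg.solve(A,b);print(k,len(L),"triang",X.round(4))
    for o,d in L:
        d=d/np.linalg.norm(d);print("   miss",np.linalg.norm((np.eye(3)-np.outer(d,d))@(X-o)).round(4))
```

```bash
python3 mw.py scene side w2
```

```text
scene cap 211 depth z med 0.1098 hull-circle [ 0.605  -0.0469] r 0.0222 mid [ 0.6053 -0.0476]
scene hold 153 depth z med 0.0138 hull-circle [0.4316 0.0641] r 0.029 mid [0.4312 0.0645]
side cap 171 depth z med 0.1088 hull-circle [ 0.5992 -0.0476] r 0.0206 mid [ 0.599  -0.0478]
side hold 63 depth z med 0.013 hull-circle [0.424  0.0616] r 0.0258 mid [0.4231 0.0613]
w2 cap 1614 depth z med 0.1085 hull-circle [ 0.6005 -0.0411] r 0.0195 mid [ 0.6008 -0.0409]
w2 hold 56 depth z med 0.0104 hull-circle [0.4309 0.0683] r 0.0243 mid [0.4303 0.0684]
cap 3 triang [ 0.6017 -0.0435  0.1052]
   miss 0.0007
   miss 0.0016
   miss 0.0013
hold 3 triang [0.4263 0.068  0.0095]
   miss 0.0009
   miss 0.0012
   miss 0.0017
```

Scaled: -0.06 m / 0.6 = -0.1, 0.02 m / 0.6 = 0.0333.

```bash
python3 w.py w3
```

```text
[0.56251286 0.01592814 0.24141162] 1.925
```

Call:
run_rows(
  deltas=[
    {"jaw": 0.08, "x": 0.0333, "y": -0.1},
    {"jaw": 0.08, "x": 0.0333, "y": -0.1},
    {"jaw": 0.08, "x": 0.0333, "y": -0.1},
    {"jaw": 0.08, "x": 0.0333, "y": -0.1},
    {"jaw": 0.08, "x": 0.0333, "y": -0.1},
  ],
  lines="1,2",
)

```text
clock: 2.55
position: [0.5093, 0.0452, 0.2418]
```

```bash
python3 w.py w4; python3 mw.py w3 w4; sed -i 's/S>190/S>165/' mw.py;  python3 mw.py w3 w4|grep -i hold
```

```text
[0.50908835 0.04514511 0.24169469] 2.6
w3 cap 1610 depth z med 0.1086 hull-circle [ 0.6006 -0.0413] r 0.0195 mid [ 0.6009 -0.0412]
w3 hold 39 depth z med 0.0101 hull-circle [0.4309 0.068 ] r 0.0243 mid [0.4302 0.0702]
w4 cap 344 depth z med 0.1084 hull-circle [ 0.6029 -0.0382] r 0.0164 mid [ 0.6072 -0.0351]
w4 hold 24 depth z med 0.0103 hull-circle [0.4302 0.069 ] r 0.0239 mid [0.4298 0.0712]
cap 2 triang [ 0.5999 -0.0277  0.129 ]
   miss 0.0036
   miss 0.0036
hold 2 triang [0.4301 0.0698 0.0135]
   miss 0.0005
   miss 0.0005
w3 hold 417 depth z med 0.0143 hull-circle [0.4288 0.0682] r 0.0262 mid [0.4287 0.0679]
w4 hold 468 depth z med 0.0145 hull-circle [0.4276 0.0685] r 0.0264 mid [0.4272 0.0685]
hold 2 triang [0.4261 0.0679 0.0083]
```

Holder radius comes out 26.4 mm (53/2), cap 19.5 mm (38/2), heights agree: act.

Scaled: 0.1064 m / 0.6 = 0.1773, -0.0686 m / 0.6 = -0.1143.

Call:
run_rows(
  deltas=[
    {"jaw": 0.08, "x": -0.1143, "y": 0.1773},
    {"jaw": 0.08, "x": -0.1143, "y": 0.1773},
    {"jaw": 0.08, "x": -0.1143, "y": 0.1773},
    {"jaw": 0.08, "x": -0.1143, "y": 0.1773, "z": 0.0833},
    {"jaw": 0.08, "x": -0.1143, "y": 0.1773, "z": 0.1333},
    {"jaw": 0.08, "x": -0.1143, "y": 0.1773, "z": 0.1333},
  ],
  force=12,
)

```text
clock: 3.35
position: [0.5976, -0.0408, 0.1592]
tcp_rot: [[0.184, 0.983, -0.006], [0.983, -0.184, 0.001], [0.0, -0.006, -1.0]]
ft_force: [-0.2, 0.2, 0.5]
gripper_width: 0.0803
grip_force: 0.0
```

Run:
```python
from h import *
c=manip.camera_params("scene");p,d=manip.grab_frame("scene");np.savez("scene1.npz",p=p,d=d,R=c["R"],t=c["t"],fovy=c["fovy"],cx=c["cx"],cy=c["cy"])
cv2.imwrite("pics/s1.png",cv2.resize(p[200:400,160:400,::-1],None,fx=3,fy=3,interpolation=cv2.INTER_CUBIC))
o=manip.observe();print(o["tcp_rot"].T@(np.array([.6007,-.042,.095])-o["position"]))
```

```text
[-0.00064459  0.00187355  0.06607255]
```

View pics/s1.png

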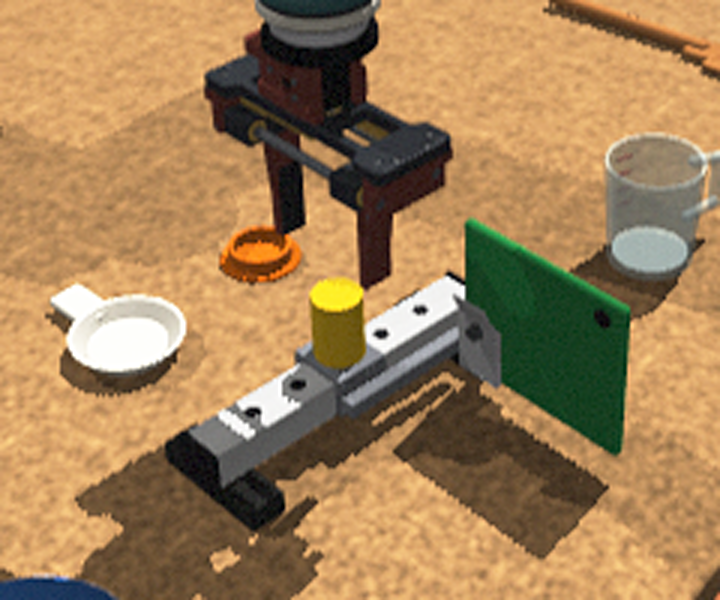

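The fingertips, at (288,232) and (373,285) in the crop, straddle the cap top at (337,295). Next I descend and grip.

Scaled: 0.064 m / 0.6 = 0.1067, 0.05 m / 0.6 = 0.0833.

Call:
run_rows(
  deltas=[
    {"jaw": 0.08, "z": 0.05},
    {"jaw": 0.08, "y": 0.0017, "z": 0.0833},
    {"jaw": 0.08, "y": 0.0017, "z": 0.1067},
    {"jaw": 0.08, "y": 0.0017, "z": 0.1067},
    {"jaw": 0.03, "y": 0.0017, "z": 0.1067},
    {"jaw": 0.03, "y": 0.0017, "z": 0.1067},
    {"jaw": 0.03, "y": 0.0017, "z": 0.1067},
    {"jaw": 0.03, "y": 0.0017, "z": 0.1067},
  ],
  force=12,
)

```text
clock: 4.4
position: [0.6015, -0.0418, 0.0979]
tcp_rot: [[0.184, 0.983, 0.0], [0.983, -0.184, -0.0], [-0.0, 0.0, -1.0]]
ft_force: [-0.7, 0.9, 0.2]
gripper_width: 0.0436
grip_force: 0.0
```

Call:
run_rows(
  deltas=[
    {"jaw": 0.03},
    {"jaw": 0.03},
    {"jaw": 0.03},
    {"jaw": 0.03},
  ],
)

```text
clock: 4.9
position: [0.6014, -0.0418, 0.0978]
tcp_rot: [[0.184, 0.983, 0.0], [0.983, -0.184, -0.0], [-0.0, 0.0, -1.0]]
ft_force: [-0.7, 0.2, 2.5]
gripper_width: 0.0378
grip_force: 12.0
```

Scaled: -0.115 m / 0.6 = -0.1917, -0.075 m / 0.6 = -0.125.

Call:
run_rows(
  deltas=[
    {"jaw": 0.03, "z": -0.05},
    {"jaw": 0.03, "z": -0.1},
    {"jaw": 0.03, "z": -0.125},
    {"jaw": 0.03, "x": 0.0333, "y": -0.1, "z": -0.125},
    {"jaw": 0.03, "x": 0.0667, "y": -0.1917, "z": -0.125},
    {"jaw": 0.03, "x": 0.0667, "y": -0.1917, "z": -0.125},
    {"jaw": 0.03, "x": 0.0667, "y": -0.1917, "z": -0.125},
    {"jaw": 0.03, "x": 0.0667, "y": -0.1917, "z": -0.125},
  ],
  force=12,
)

```text
clock: 5.9
position: [0.4974, 0.0181, 0.1728]
tcp_rot: [[0.184, 0.983, 0.002], [0.983, -0.184, -0.0], [-0.0, 0.002, -1.0]]
ft_force: [0.2, -0.2, -0.0]
gripper_width: 0.0378
grip_force: 12.0
```

```bash
python3 w.py w5; python3 mw.py w5 2>&1 | head -4
```

Run:
```python
from h import *
o=manip.observe();print(o["tcp_rot"].T@(np.array([.428,.0683,.0453])-o["position"]))
p=cv2.imread("pics/w5.png");cv2.imwrite("pics/w5s.png",p)
```

```text
[0.49720156 0.01807    0.1727118 ] 5.95
w5 cap 4 0
w5 hold 526 depth z med 0.0141 hull-circle [0.4285 0.0676] r 0.0259 mid [0.4292 0.0679]
Traceback (most recent call last):
[ 0.03660532 -0.07743461  0.12731695]
```

View pics/w5s.png

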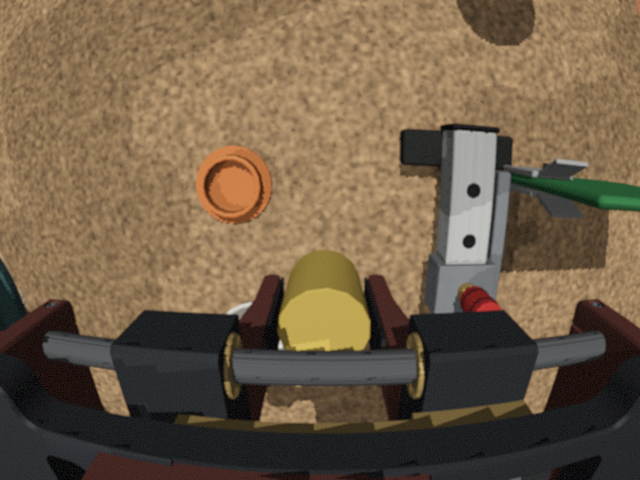

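The cap is held at (325,310), the holder is at (234,185), and the knob is bare at (480,298). I'll check how far the cap sits off the TCP.

Run:
```python
from h import *
c=dict(np.load("w5.npz"));hsv=cv2.cvtColor(c["p"],cv2.COLOR_RGB2HSV)
m=cv2.inRange(hsv,(20,110,150),(34,255,255));m[:200]=0;m[345:]=0;m[:,:270]=0;m[:,380:]=0
v,u=np.nonzero(m);print(len(v),u.min(),u.max(),v.min(),v.max())
E=[]
for r in range(v.min(),v.max()+1):
    q=u[v==r]
    if len(q)>8: E+=[(q.min(),r),(q.max(),r)]
o=manip.observe();z=o["position"][2]+.0117
Q=np.array([plane(*ray(c,a,b,True),z) for a,b in E])
L=(Q-o["position"])@o["tcp_rot"];L=L[:,:2]
A=np.c_[2*L,np.ones(len(L))];s=np.linalg.lstsq(A,(L**2).sum(1),rcond=None)[0];print("offset tool",s[:2],np.sqrt(s[2]+s[0]**2+s[1]**2))
# known radius: fit x offset from back edge/extremes
print("x max",L[:,0].max(),"y",L[:,1].min(),L[:,1].max())
print(o["tcp_rot"].T@(np.array([.4283,.0681,.0453])-o["position"]))
```

```text
4321 279 369 249 344
offset tool [0.00093434 0.00033224] 0.017324019504390928
x max 0.017513163160649787 y -0.01797098982629814 0.018006519478780528
[ 0.03646413 -0.07710285  0.12731736]
```

Scaled: 0.105 m / 0.6 = 0.175, -0.077 m / 0.6 = -0.1283.

Call:
run_rows(
  deltas=[
    {"jaw": 0.03, "x": 0.0333, "y": -0.075},
    {"jaw": 0.03, "x": 0.0608, "y": -0.1283, "z": 0.0333},
    {"jaw": 0.03, "x": 0.0608, "y": -0.1283, "z": 0.1},
    {"jaw": 0.03, "x": 0.0608, "y": -0.1283, "z": 0.1667},
    {"jaw": 0.03, "x": 0.0608, "y": -0.1283, "z": 0.175},
    {"jaw": 0.03, "x": 0.0608, "y": -0.1283, "z": 0.175},
    {"jaw": 0.03, "x": 0.0608, "y": -0.1283, "z": 0.175},
  ],
  force=12,
)

```text
clock: 6.82
position: [0.4281, 0.0686, 0.0688]
tcp_rot: [[0.184, 0.983, 0.002], [0.983, -0.184, -0.0], [0.0, 0.002, -1.0]]
ft_force: [-0.6, 0.2, -0.6]
gripper_width: 0.0379
grip_force: 12.0
```

Run:
```python
from h import *
for n in("scene","side"):
    c=manip.camera_params(n);p,d=manip.grab_frame(n);np.savez(n+"2.npz",p=p,d=d,R=c["R"],t=c["t"],fovy=c["fovy"],cx=c["cx"],cy=c["cy"])
    q=p[240:320,200:300] if n=="scene" else p[270:350,230:330]
    cv2.imwrite(f"pics/{n}2.png",cv2.resize(q[:,:,::-1],None,fx=4,fy=4,interpolation=cv2.INTER_CUBIC))
cv2.imwrite("pics/pl2.png",np.hstack([cv2.imread("pics/scene2.png"),cv2.imread("pics/side2.png")]))
o=manip.observe();print(o["tcp_rot"].T@(np.array([.4283,.0681,.0453])-o["position"]))
```

```text
[-0.00043648  0.00053882  0.02348088]
```

View pics/pl2.png

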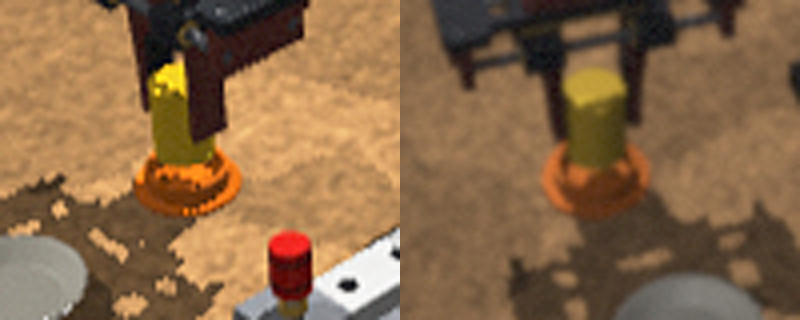

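Both views show the cap over the recess: scene cap column 184 against holder 187, side 597 against 597. Now I lower it.

Scaled: 0.0235 m / 0.6 = 0.0392, 0.021 m / 0.6 = 0.035.

Call:
run_rows(
  deltas=[
    {"jaw": 0.03, "z": 0.0133},
    {"jaw": 0.03, "z": 0.0233},
    {"jaw": 0.03, "z": 0.03},
    {"jaw": 0.03, "z": 0.035},
    {"jaw": 0.03, "z": 0.0392},
    {"jaw": 0.03, "z": 0.0392},
    {"jaw": 0.03, "z": 0.0392},
  ],
  force=12,
)

```text
clock: 7.8
position: [0.4265, 0.0688, 0.0443]
tcp_rot: [[0.184, 0.983, -0.0], [0.983, -0.184, -0.0], [-0.0, -0.0, -1.0]]
ft_force: [-1.6, 0.6, 4.8]
gripper_width: 0.0376
grip_force: 12.0
```

Scaled: -0.18 m / 0.6 = -0.3, -0.14 m / 0.6 = -0.2333.

Call:
run_rows(
  deltas=[
    {"jaw": 0.06},
    {"jaw": 0.06},
    {"jaw": 0.06},
    {"jaw": 0.06, "z": -0.05},
    {"jaw": 0.06, "z": -0.1333},
    {"jaw": 0.06, "x": -0.05, "y": 0.0667, "z": -0.2333},
    {"jaw": 0.06, "x": -0.0833, "y": 0.15, "z": -0.3},
    {"jaw": 0.06, "x": -0.1333, "y": 0.2167, "z": -0.3},
  ],
)

```text
clock: 8.8
position: [0.5396, -0.0319, 0.2268]
tcp_rot: [[0.183, 0.983, 0.005], [0.983, -0.183, -0.001], [0.0, 0.005, -1.0]]
ft_force: [1.8, 0.6, 0.1]
gripper_width: 0.06
grip_force: 0.0
```

Call:
run_rows(
  deltas=[
    {"jaw": 0.06},
    {"jaw": 0.06},
    {"jaw": 0.06},
  ],
)

```text
clock: 9.18
position: [0.5355, -0.0304, 0.2226]
tcp_rot: [[0.183, 0.983, -0.003], [0.983, -0.183, 0.001], [0.0, -0.003, -1.0]]
ft_force: [-0.1, 0.0, 0.4]
gripper_width: 0.0596
grip_force: 0.0
```

```bash
python3 w.py w6
```

Run:
```python
from h import *
for n in("scene","side"):
    c=manip.camera_params(n);p,d=manip.grab_frame(n);np.savez(n+"3.npz",p=p,d=d,R=c["R"],t=c["t"],fovy=c["fovy"],cx=c["cx"],cy=c["cy"])
p=cv2.imread("pics/w6.png");s=np.load("scene3.npz")["p"][220:340,180:320,::-1]
cv2.imwrite("pics/pl3.png",np.hstack([cv2.resize(p,(480,360)),cv2.resize(s,(320,360))]))
```

```text
[ 0.53567199 -0.03035126  0.22274201] 9.225
```

View pics/pl3.png

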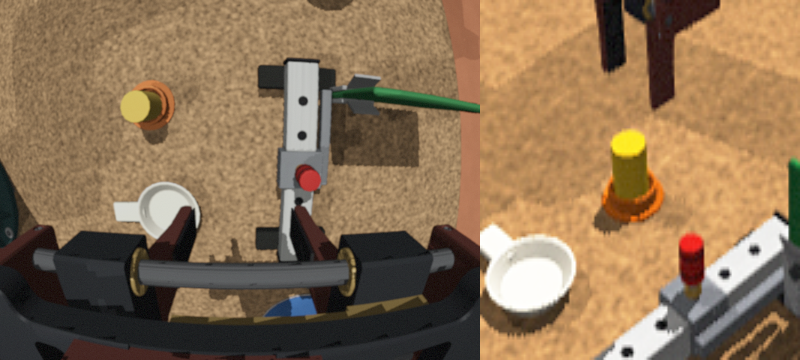

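The cap stands in the holder: wrist inset (140,105), scene inset (630,165). The knob is at wrist inset (310,178). I'll measure both.

Run:
```python
from h import *
def fit(Q):
    A=np.c_[2*Q,np.ones(len(Q))];s=np.linalg.lstsq(A,(Q**2).sum(1),rcond=None)[0];return s[:2].round(4),np.sqrt(s[2]+s@np.r_[s[0],s[1],0]).round(4)
rays={}
for tag in("w6","scene3","side3"):
    fish=tag[0]=="w";c=dict(np.load(tag+".npz"));hsv=cv2.cvtColor(c["p"],cv2.COLOR_RGB2HSV)
    v,u=np.mgrid[:480,:640];x=(u-c["cx"])/f(c);y=(v-c["cy"])/f(c);r=np.hypot(x,y)+1e-9;s=np.tan(r)/r if fish else 1
    P=(np.stack([x*s,y*s,np.ones_like(x)],-1)*c["d"][...,None]-c["t"])@c["R"]
    H,S,V=[hsv[...,i].astype(int) for i in range(3)]
    for k,m,z,ctr in(("knob",((H<6)|(H>172))&(S>150),.102,(.601,-.042)),("cap",(H>20)&(H<34)&(S>110),.057,(.428,.068))):
        n=m&(abs(P[...,2]-z)<.005)&(np.hypot(P[...,0]-ctr[0],P[...,1]-ctr[1])<.03)
        vv,uu=np.nonzero(n)
        if len(vv)<15: print(tag,k,len(vv));continue
        h=cv2.convexHull(np.c_[uu,vv].astype(np.int32))[:,0]
        Q=np.array([plane(*ray(c,a,b,fish),z) for a,b in h])[:,:2]
        print(tag,k,len(vv),np.median(P[n][:,2]).round(4),fit(Q),((Q.max(0)+Q.min(0))/2).round(4))
        rays.setdefault(k,[]).append(ray(c,*((h.max(0)+h.min(0))/2),fish))
for k,L in rays.items():
    A=0;b=0
    for o,d in L:
        d=d/np.linalg.norm(d);M=np.eye(3)-np.outer(d,d);A=A+M;b=b+M@o
    print(k,len(L),"triang",np.linalg.solve(A,b).round(4))
o=manip.observe();print(o["tcp_rot"].T@(np.array([.601,-.042,.088])-o["position"]),o["qpos"])
```

```text
w6 knob 632 0.101 (array([ 0.6002, -0.0422]), np.float64(0.0111)) [ 0.6001 -0.042 ]
w6 cap 1345 0.0562 (array([0.4271, 0.0669]), np.float64(0.019)) [0.4272 0.0672]
scene3 knob 68 0.1021 (array([ 0.6041, -0.0466]), np.float64(0.0122)) [ 0.6033 -0.0462]
scene3 cap 128 0.0577 (array([0.4284, 0.0656]), np.float64(0.0206)) [0.4284 0.0657]
side3 knob 46 0.101 (array([ 0.6007, -0.0482]), np.float64(0.0104)) [ 0.6004 -0.0482]
side3 cap 143 0.0567 (array([0.425 , 0.0642]), np.float64(0.0192)) [0.4247 0.0639]
knob 3 triang [ 0.6021 -0.044   0.0974]
cap 3 triang [0.427  0.0666 0.0551]
[0.00057423 0.06596145 0.13500265] [-1.85457997e-01  2.87931021e-01  1.66837272e+00 -7.05148375e-05
  1.18657954e+00 -1.50354269e-03]
```

Cap is centred to about 2 mm with its top at 57 mm, as it should be. Knob at (0.6005, -0.0425). Going to grip it.

Call:
run_rows(
  deltas=[
    {"jaw": 0.06, "y": 0.0833, "z": 0.0333},
    {"jaw": 0.06, "y": 0.1092, "z": 0.1},
    {"jaw": 0.06, "y": 0.1092, "z": 0.1333},
    {"jaw": 0.06, "y": 0.1092, "z": 0.1333},
    {"jaw": 0.06, "y": 0.1092, "z": 0.1833},
    {"jaw": 0.06, "y": 0.1092, "z": 0.2167},
    {"jaw": 0.06, "y": 0.1092, "z": 0.225},
    {"jaw": 0.06, "y": 0.1092, "z": 0.225},
  ],
  force=40,
)

```text
clock: 10.32
position: [0.602, -0.0433, 0.0894]
tcp_rot: [[0.184, 0.983, 0.001], [0.983, -0.184, -0.0], [-0.0, 0.001, -1.0]]
ft_force: [-0.3, -0.5, -0.3]
gripper_width: 0.0599
grip_force: 0.0
```

Run:
```python
from h import *
o=manip.observe();print(o["tcp_rot"].T@(np.array([.6005,-.0425,.088])-o["position"]))
```

```text
[ 0.00055484 -0.00164886  0.00144444]
```

Scaled: -0.001 m / 0.6 = -0.0017.

Call:
run_rows(
  deltas=[
    {"jaw": 0.06, "y": -0.0017, "z": 0.0017},
    {"jaw": 0.015, "y": -0.0017, "z": 0.0017},
    {"jaw": 0.015, "y": -0.0017, "z": 0.0017},
    {"jaw": 0.015, "y": -0.0017, "z": 0.0017},
    {"jaw": 0.015, "y": -0.0017, "z": 0.0017},
    {"jaw": 0.015, "y": -0.0017, "z": 0.0017},
    {"jaw": 0.015, "y": -0.0017, "z": 0.0017},
    {"jaw": 0.015, "y": -0.0017, "z": 0.0017},
  ],
  force=40,
)

```text
clock: 11.32
position: [0.6014, -0.0434, 0.0876]
tcp_rot: [[0.184, 0.983, 0.001], [0.983, -0.184, -0.0], [-0.0, 0.001, -1.0]]
ft_force: [3.5, -0.6, -2.6]
gripper_width: 0.0222
grip_force: 40.0
```

Call:
run_rows(
  deltas=[
    {"jaw": 0.015},
    {"jaw": 0.015},
  ],
  force=40,
)

```text
clock: 11.58
position: [0.6013, -0.0434, 0.0876]
tcp_rot: [[0.184, 0.983, 0.001], [0.983, -0.184, -0.0], [-0.0, 0.001, -1.0]]
ft_force: [4.7, -1.3, -3.9]
gripper_width: 0.0224
grip_force: 40.0
```

Scaled: -0.0125 m / 0.6 = -0.0208, -0.012 m / 0.6 = -0.02.

Call:
run_rows(
  deltas=[
    {"jaw": 0.015, "y": -0.0008, "z": -0.0067},
    {"jaw": 0.015, "y": -0.0008, "z": -0.0133},
    {"jaw": 0.015, "y": -0.0008, "z": -0.02},
    {"jaw": 0.015, "y": -0.0008, "z": -0.0208},
    {"jaw": 0.015, "y": -0.0008, "z": -0.0208},
  ],
  force=40,
)

```text
clock: 12.2
position: [0.6013, -0.0434, 0.0998]
tcp_rot: [[0.184, 0.983, 0.002], [0.983, -0.184, -0.0], [-0.0, 0.002, -1.0]]
ft_force: [6.7, -1.2, -7.4]
gripper_width: 0.0222
grip_force: 40.0
```

Scaled: -0.04 m / 0.6 = -0.0667, -0.035 m / 0.6 = -0.0583.

Call:
run_rows(
  deltas=[
    {"jaw": 0.015, "x": -0.0083},
    {"jaw": 0.015, "x": -0.02},
    {"jaw": 0.015, "x": -0.0333},
    {"jaw": 0.015, "x": -0.0467},
    {"jaw": 0.015, "x": -0.0583},
    {"jaw": 0.015, "x": -0.0667},
    {"jaw": 0.015, "x": -0.0667},
    {"jaw": 0.015, "x": -0.0667},
  ],
  force=40,
)

```text
clock: 13.2
position: [0.5937, -0.0831, 0.0998]
tcp_rot: [[0.184, 0.983, 0.002], [0.983, -0.184, -0.001], [-0.001, 0.002, -1.0]]
ft_force: [5.6, -3.6, -6.8]
gripper_width: 0.0225
grip_force: 40.0
```

Run:
```python
from h import *
o=manip.observe();print((np.array(o["position"])-[.6013,-.0434,.0998])@o["tcp_rot"])
```

```text
[-4.04225432e-02 -1.38657166e-04  7.31485797e-05]
```

Scaled: 0.0128 m / 0.6 = 0.0213, 0.0115 m / 0.6 = 0.0192.

Call:
run_rows(
  deltas=[
    {"jaw": 0.015, "z": 0.0067},
    {"jaw": 0.015, "z": 0.0133},
    {"jaw": 0.015, "z": 0.0192},
    {"jaw": 0.015, "z": 0.0213},
    {"jaw": 0.015, "z": 0.0213},
    {"jaw": 0.015, "z": 0.0213},
  ],
  force=40,
)

```text
clock: 13.95
position: [0.5938, -0.083, 0.0876]
tcp_rot: [[0.184, 0.983, 0.002], [0.983, -0.184, -0.001], [-0.001, 0.002, -1.0]]
ft_force: [5.0, -2.5, -2.6]
gripper_width: 0.0223
grip_force: 40.0
```

Scaled: 0.0015 m / 0.6 = 0.0025, 0.001 m / 0.6 = 0.0017.

Call:
run_rows(
  deltas=[
    {"jaw": 0.015, "z": 0.0017},
    {"jaw": 0.015, "z": 0.0025},
    {"jaw": 0.015, "z": 0.0025},
    {"jaw": 0.015, "z": 0.0025},
  ],
  force=40,
)

```text
clock: 14.45
position: [0.5938, -0.083, 0.0874]
tcp_rot: [[0.184, 0.983, 0.002], [0.983, -0.184, -0.001], [-0.001, 0.003, -1.0]]
ft_force: [1.8, -2.3, 9.1]
gripper_width: 0.0225
grip_force: 40.0
```

```bash
python3 w.py w7
```

Run:
```python
from h import *
for n in("scene","side"):
    c=manip.camera_params(n);p,d=manip.grab_frame(n)
    P=cloud(c,d);hsv=cv2.cvtColor(p,cv2.COLOR_RGB2HSV);g=cv2.inRange(hsv,(45,120,0),(85,255,255))>0
    g&=(P[...,0]>.6)&(P[...,0]<.9)&(P[...,2]<.17)&(P[...,2]>.02)&(abs(P[...,1])<.2)
    c0=dict(np.load(n+".npz"));P0=cloud(c0,c0["d"]);h0=cv2.cvtColor(c0["p"],cv2.COLOR_RGB2HSV);g0=cv2.inRange(h0,(45,120,0),(85,255,255))>0
    g0&=(P0[...,0]>.6)&(P0[...,0]<.9)&(P0[...,2]<.17)&(P0[...,2]>.02)&(abs(P0[...,1])<.2)
    ry=np.array([.184,.983]);print(n,"board shift along rail",np.median(P[g][:,:2]@ry)-np.median(P0[g0][:,:2]@ry),g.sum())
    if n=="scene":s=p
    r=((hsv[...,0]<6)|(hsv[...,0]>172))&(hsv[...,1]>150)&(np.hypot(P[...,0]-.594,P[...,1]+.083)<.03)&(P[...,2]>.06)
    print("knob red",r.sum(),np.percentile(P[r][:,2],[5,50,95,99]) if r.sum() else 0)
cv2.imwrite("pics/end.png",cv2.resize(s[220:400,180:400,::-1],None,fx=3,fy=3))
```

```text
[ 0.59384725 -0.08303307  0.08747113] 14.5
scene board shift along rail -0.040449723516680997 2398
knob red 153 [0.07446876 0.10130239 0.2153891  0.22758386]
side board shift along rail -0.04048381205998751 388
knob red 111 [0.07670281 0.09921066 0.11457988 0.13375626]
```

View pics/end.png

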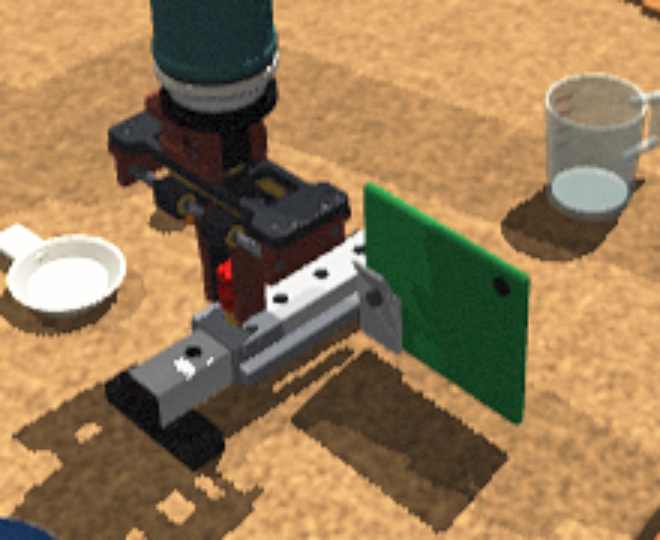

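The picture shows the section one hole further on (board at (450,300) in the crop, moved 40.4 mm). The knob is gripped at (232,280). TCP height is the same as when home at the start, and a 1.5 mm press met a hard stop.

```bash
python3 -c "
from bench import manip
print(manip.close_job())"
```

```text
the job is handed in; nothing more can be done
None
```

Job handed in at about 14.6 s, with no verdict printed: the cap is in the holder, the section is one hole towards the pot lid (40.4 mm measured), and the pin is home with the knob still gripped at 40 N.

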